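Line up rock core plugs by length on the layout board

ROBOT

A 7-joint arm with a two-finger parallel gripper is mounted at the origin on a cart in front of the work surface, level with it; the furniture and walls round the work are solid. World frame = base frame: x ahead of the robot, y to its left, z up, the work surface at z = 0. Lengths are in mm, angles in rad, forces in N, time in s.
With the tool pointing down it reaches from about 400 to 925 mm from the base axis. Payload 4.1 kg.
Tool frame: the origin (TCP) lies at the very end of the fingers, on their centre line; the grasp point (between the pads) lies 19 mm behind it (manip.grasp_offset is the distance from the TCP to the grasp point, in mm); z points along the fingers, x is the direction in which the jaws open and shut, and the axes are right-handed (so a half turn about z gives the same grasp; the last joint's range is limited). The gripper opens to 85 mm and grips with 20 to 120 N. Pads are 22 mm wide; open, the fingers measure 114 mm over their backs; the gripper's body (76 mm by 85 mm) begins 54 mm behind the grasp point. The pads swing forward as they close: fully open they stand 13 mm farther back than shut.
Start: joints at [1.017, 0.398, 0.045, 1.537, -0.019, 1.207, -0.051], TCP at [285.574, -583.945, 231.347] pointing down, gripper open.
Joint ranges: [-2.82, 2.82], [-0.49, 2.23], [-1.37, 1.46], [0, 2.46], [-1.36, 4.5], [0.23, 2], [-2.94, 2.94]. Speed limits (rad/s): [2.57, 2.57, 3.14, 3.14, 3.14, 3.14, 3.14].

INTERFACE

Orientations are given as [roll, pitch, yaw] about the fixed x, y, z axes, in that order (R = Rz(yaw) Ry(pitch) Rx(roll)).
In Python, from rig import manip, imaging gives the robot as it stands.
- The arm moves only by the shell command python3 -m pendant 'ROWS'. ROWS is a JSON object of lists of equal length, an entry for each row: "linear": the shift along the tool's x, y, z in units of 0.5 m (1.0 is 0.5 m), a list of three; "delta_rot": the turn, a rotation vector about the tool's x, y, z in units of 180 degrees (1.0 is 180 degrees), a list of three; "claw": the finger opening in mm, from 0 to 85.4. A call has 1 to 10 rows; each row shifts and turns the commanded pose from where the row before left it, along the tool's axes as they then stand; what a row does not reach is not made up. A row lasts 1/12 s, in which the tool goes at most 41.7 mm and 7.16 degrees, less where a joint would pass 70% of its speed; a pose out of reach is approached as far as the arm can. A call with a number of a shift or a turn outside -1 to 1 is refused whole. A call with a gripper value outside its range is refused whole. The fingers move at their own pace and stop on an object; the grip force is fixed at half the most. Time passes only in rows, so rows that do not move let the fingers close. It gives the time, the measured TCP pose, the force and the opening at its end, in the units of the state.
- manip.read_state(): the state, without advancing time (a new reading comes with each control period).
- imaging.grab_frame(name): name is "scene" or "top" or "wrist"; returns a dict with "image" (400x640x3 uint8, blue, green, red), "fx", "fy", "cx", "cy" (pixels), "extrinsics" (4x4, takes a point from camera to world coordinates). Camera axes: x right, y down, z forward; pixel columns grow to the right and rows downward; lengths in mm; the calibration is good to about 2 mm. A picture is of the moment at which its call begins. There is no depth.
- manip.hand_in(): hands the job in, once; it reports no verdict.
The state is a dict: "time_s": time; "qpos": joint angles; "qd": joint speeds; "joint_torque": joint torques, N m; "tool_pos": TCP position; "orientation": TCP orientation; "wrist_force": force on the tool from outside, world axes, zero at the start; "moment": the same for the moment, N m; "grip_width": finger opening in mm.
Only numpy, scipy, OpenCV 4.12 (cv2) and the standard library are available. Lean on these libraries where they do the work, as an engineer would, in place of code of your own. Each camera call takes 0.05 s, during which the arm holds its last target.

TASK

Lay out the four rock core plugs for logging: stand them upright on the four black pads of the wooden board, one plug to a pad and centred in its white ring, in order of length, with the shortest on the pad next to the red button and the tallest at the white-button end. Do not let any plug topple over on the way, and leave them all standing at rest.

Things in the scene. Friction and masses are not known exactly. Their poses are not given: they have to be found in the camera images.
- plug_sandstone_center (a point): shortest core plug: sand-yellow rock, an upright plain cylinder 36 mm in diameter and 30 mm tall, standing on its flat end on the bench (z = 0). The point is its centre, 15 mm above its underside; z is its long axis. Loose, about 80 to 260 g; firm, may be gripped at 10 to 30 N.
- plug_redbed_center (a point): second shortest core plug: brick-red rock, an upright plain cylinder 36 mm in diameter and 46 mm tall, standing on its flat end on the bench (z = 0). The point is its centre, 23 mm above its underside; z is its long axis. Loose, about 80 to 260 g; firm, may be gripped at 10 to 30 N.
- plug_limestone_center (a point): second tallest core plug: pale grey-white rock, an upright plain cylinder 36 mm in diameter and 62 mm tall, standing on its flat end on the bench (z = 0). The point is its centre, 31 mm above its underside; z is its long axis. Loose, about 80 to 260 g; firm, may be gripped at 10 to 30 N.
- plug_greenstone_center (a point): tallest core plug: dark green rock, an upright plain cylinder 36 mm in diameter and 78 mm tall, standing on its flat end on the bench (z = 0). The point is its centre, 39 mm above its underside; z is its long axis. Loose, about 80 to 260 g; firm, may be gripped at 10 to 30 N.
- seat_a: round black rubber pad with a thin white ring, 50 mm across, fixed on the board; leftmost of a straight row of four seen from the robot (a, b, c, d from left to right, 80 mm apart). Origin: centre of its underside, 10 mm above the bench; it is 2 mm thick, so a plug on it stands 12 mm above the bench. x points away from the robot across the board, y along the row to the left.
- seat_b: round black rubber pad with a thin white ring, 50 mm across, fixed on the board; second from the left of a straight row of four seen from the robot (a, b, c, d from left to right, 80 mm apart). Origin: centre of its underside, 10 mm above the bench; it is 2 mm thick, so a plug on it stands 12 mm above the bench. x points away from the robot across the board, y along the row to the left.
- seat_c: round black rubber pad with a thin white ring, 50 mm across, fixed on the board; third from the left of a straight row of four seen from the robot (a, b, c, d from left to right, 80 mm apart). Origin: centre of its underside, 10 mm above the bench; it is 2 mm thick, so a plug on it stands 12 mm above the bench. x points away from the robot across the board, y along the row to the left.
- seat_d: round black rubber pad with a thin white ring, 50 mm across, fixed on the board; rightmost of a straight row of four seen from the robot (a, b, c, d from left to right, 80 mm apart). Origin: centre of its underside, 10 mm above the bench; it is 2 mm thick, so a plug on it stands 12 mm above the bench. x points away from the robot across the board, y along the row to the left.
- board: light wooden layout board, 80 x 380 x 10 mm, fixed flat on the bench and turned by up to 0.2 rad, carrying the four pads and a button at each end. Origin: centre of its underside; y runs along the row of pads to the left, x away from the robot.
- red_button: red plastic button, 24 mm across, 8 mm high, fixed on one end of the board, 50 mm beyond the end pad (a or d) and in line with the pads; it marks the short end of the row. A white button of the same shape is on the other end. Origin: centre of its underside.

How it is judged (in metres and radians):
At the end, for the whole second after the job is handed in: The four plugs stand on the four pads in order of length from the red button's end (shortest) to the white button's end (tallest), each centre within 12 mm of its pad's centre seen from above, upright within 0.1 rad, resting on the pad (height within 4 mm), and at rest (((horizontal distance between red_button and seat_a below 0.1 m and horizontal distance between plug_sandstone_center and seat_a below 0.012 m and horizontal distance between plug_redbed_center and seat_b below 0.012 m and horizontal distance between plug_limestone_center and seat_c below 0.012 m and horizontal distance between plug_greenstone_center and seat_d below 0.012 m) or (horizontal distance between red_button and seat_d below 0.1 m and horizontal distance between plug_sandstone_center and seat_d below 0.012 m and horizontal distance between plug_redbed_center and seat_c below 0.012 m and horizontal distance between plug_limestone_center and seat_b below 0.012 m and horizontal distance between plug_greenstone_center and seat_a below 0.012 m)) and z of plug_sandstone_center in the frame of seat_a between 0.013 and 0.021 m and angle between each of plug_sandstone_center, plug_redbed_center, plug_limestone_center, plug_greenstone_center's own z axis and vertical below 0.1 rad and linear speed of each of plug_sandstone, plug_redbed, plug_limestone, plug_greenstone below 0.02 m/s and angular speed of each of plug_sandstone, plug_redbed, plug_limestone, plug_greenstone below 0.2 rad/s and z of plug_redbed_center in the frame of seat_a between 0.021 and 0.029 m and z of plug_limestone_center in the frame of seat_a between 0.029 and 0.037 m and z of plug_greenstone_center in the frame of seat_a between 0.037 and 0.045 m); the robot touches nothing.
It fails at once if a core plug toppled over (leaned more than 0.8 rad) (angle between any of plug_sandstone_center, plug_redbed_center, plug_limestone_center, plug_greenstone_center's own z axis and vertical above 0.8 rad).
It also fails if it takes over 99 s, if anything falls off the work surface, if the arm or the gripper's body presses on something with over 40 N, if the wrist force passes 120 N, or if a joint passes its speed limit or range.

## Working session

There is one attempt and no reset: what is moved stays moved. The work goes in short steps, Python scripts to look and compute and a shell command to move; the robot and the scene stay as the last step left them, time stands still between calls to the robot, and variables do not carry over. Pictures are saved under pics/ and viewed, and the job is handed in when it is done.

```bash
mkdir -p pics; ls
python3 - <<'E'
from rig import manip, imaging
import cv2, json
print(manip.read_state(), manip.grasp_offset)
for n in ["scene","top","wrist"]:
    f=imaging.grab_frame(n); cv2.imwrite(f"pics/{n}0.png",f["image"])
    print(n,f["fx"],f["fy"],f["cx"],f["cy"],f["extrinsics"])
E
```

```text
pics
{'time_s': 0.0, 'qpos': array([ 1.01700632,  0.39919041,  0.0450288 ,  1.53789878, -0.0187297 ,
        1.2069372 , -0.0507118 ]), 'qd': array([ 0.0011646 ,  0.00048336, -0.00087623,  0.00118624,  0.00147829,
        0.00059013,  0.00014544]), 'joint_torque': array([ 3.07135824e-04, -4.75129652e+01,  1.36495996e+00, -2.54224437e+01,
        1.15488787e-02,  9.33501375e-03,  4.60540619e-06]), 'tool_pos': array([ 285.26824868, -583.32449399,  230.25605367]), 'orientation': array([ 3.14148413e+00,  2.00911879e-03, -1.11591241e+00]), 'wrist_force': array([-0.11588515,  0.41782402, -0.87099018]), 'moment': array([-0.01420982, -0.00979373,  0.00249882]), 'grip_width': 85.00043106413437} 18.700000000000003
scene 433.462414284038 433.462414284038 314.0640173700444 204.43812605443762 [[-4.24150187e-01 -6.96974472e-01  5.78206887e-01 -3.78088560e+01]
 [-9.05591746e-01  3.26118918e-01 -2.71201107e-01  2.47138039e+02]
 [ 4.56044215e-04 -6.38649385e-01 -7.69497729e-01  8.46726832e+02]
 [ 0.00000000e+00  0.00000000e+00  0.00000000e+00  1.00000000e+00]]
top 485.45402659358405 485.45402659358405 321.0888697457566 195.2210803412843 [[-2.10403790e-02 -9.88378638e-01  1.50548899e-01  3.77684781e+02]
 [-9.99351572e-01  2.51923872e-02  2.57250736e-02 -6.46467229e+01]
 [-2.92187994e-02 -1.49910014e-01 -9.88267803e-01  1.20948753e+03]
 [ 0.00000000e+00  0.00000000e+00  0.00000000e+00  1.00000000e+00]]
wrist 350.13205051421477 350.13205051421477 323.3665124160075 199.2628585631112 [[ 4.39233188e-01 -8.49783738e-01 -2.91447776e-01  3.59924086e+02]
 [-8.98372866e-01 -4.15705224e-01 -1.41828628e-01 -5.47104540e+02]
 [-6.32701175e-04  3.24124614e-01 -9.46014183e-01  3.72407331e+02]
 [ 0.00000000e+00  0.00000000e+00  0.00000000e+00  1.00000000e+00]]
```

View pics/top0.png

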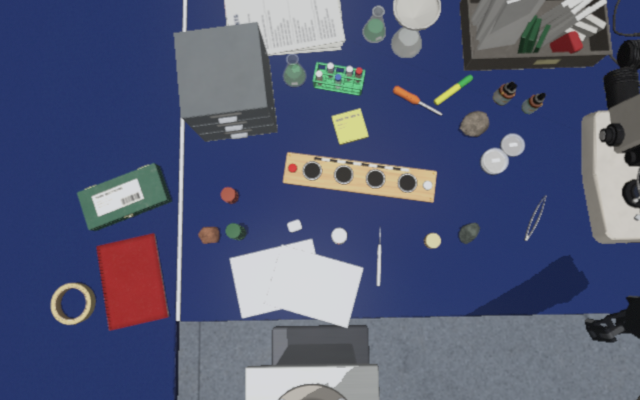

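View pics/scene0.png

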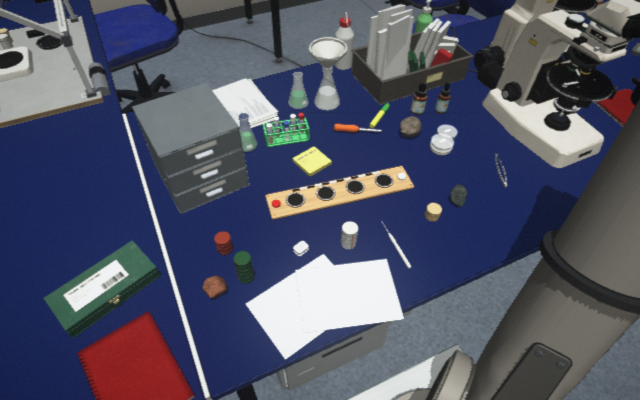

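```bash
cat > h.py <<'E'
import numpy as np, cv2
from rig import manip, imaging
def ray(f,u,v,z):
    E=np.array(f["extrinsics"]);d=E[:3,:3]@np.array([(u-f["cx"])/f["fx"],(v-f["cy"])/f["fy"],1.]);o=E[:3,3]
    return o+d*(z-o[2])/d[2]
def proj(f,p):
    E=np.array(f["extrinsics"]);c=E[:3,:3].T@(np.array(p,float)-E[:3,3])
    return f["fx"]*c[0]/c[2]+f["cx"],f["fy"]*c[1]/c[2]+f["cy"]
E
python3 - <<'E'
from h import *
f=imaging.grab_frame("top");im=f["image"]
a=cv2.resize(im[140:260,190:350],None,fx=5,fy=5,interpolation=cv2.INTER_CUBIC)
b=cv2.resize(im[140:260,330:490],None,fx=5,fy=5,interpolation=cv2.INTER_CUBIC)
cv2.imwrite("pics/ta.png",a);cv2.imwrite("pics/tb.png",b)
hsv=cv2.cvtColor(im,cv2.COLOR_BGR2HSV)
for p in [(229,195),(235,231),(339,236),(433,240),(292,168),(312,171),(375,179),(428,185)]: print(p,hsv[p[1],p[0]],im[p[1],p[0]])
E
```

```text
(229, 195) [  5 132 172] [ 83  99 172]
(235, 231) [ 67  80 127] [ 96 127  87]
(339, 236) [110   4 217] [217 215 214]
(433, 240) [ 26  48 212] [172 207 212]
(292, 168) [  0 170 209] [ 70  72 209]
(312, 171) [ 8 18 57] [53 54 57]
(375, 179) [18 22 58] [53 56 58]
(428, 185) [110   4 217] [217 215 214]
```

View pics/ta.png

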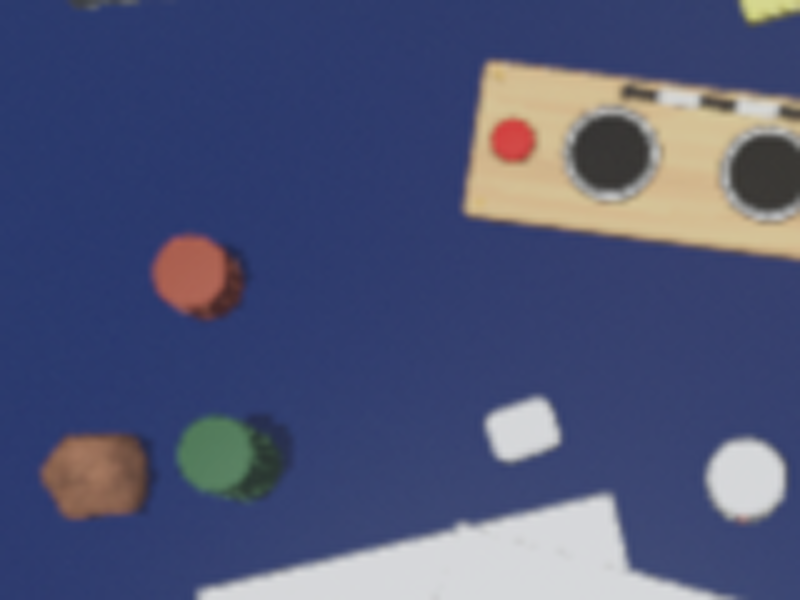

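View pics/tb.png

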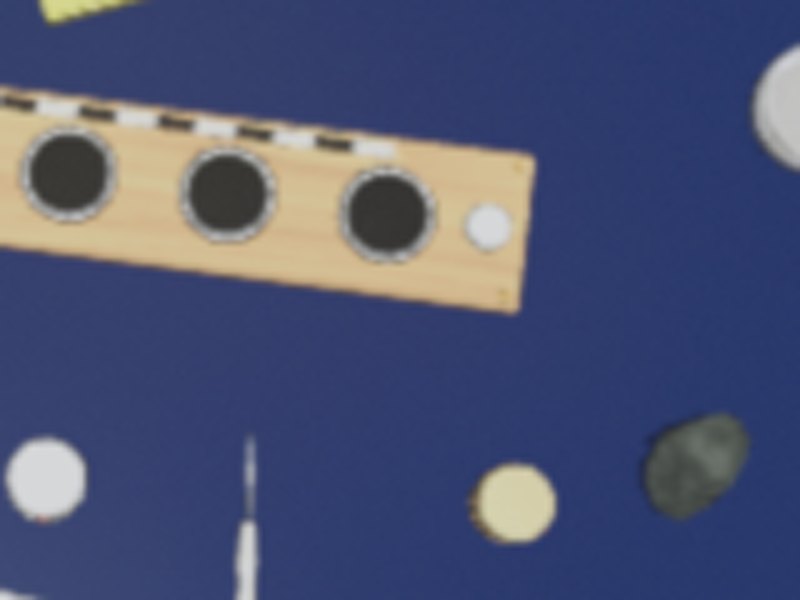

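```bash
cat > meas.py <<'E'
from h import *
def cen(im,box,fn,k=4):
    x0,y0,x1,y1=box
    b=cv2.resize(im[y0:y1,x0:x1],None,fx=k,fy=k,interpolation=cv2.INTER_CUBIC).astype(int)
    m=fn(b[...,0],b[...,1],b[...,2]).astype(np.uint8)
    m=cv2.morphologyEx(m,cv2.MORPH_OPEN,np.ones((5,5),np.uint8))
    cs,_=cv2.findContours(m,cv2.RETR_EXTERNAL,cv2.CHAIN_APPROX_NONE)
    c=max(cs,key=cv2.contourArea)
    (u,v),ax,_=cv2.fitEllipse(c)
    return (u+.5)/k-.5+x0,(v+.5)/k-.5+y0,ax[0]/k,ax[1]/k
E
python3 - <<'E'
from meas import *
f=imaging.grab_frame("top");im=f["image"]
T={"red":((215,180,245,210),lambda b,g,r:(r>130)&(r-b>50),46),
"green":((222,220,250,245),lambda b,g,r:(g>100)&(g-b>15),78),
"lime":((328,226,350,246),lambda b,g,r:(r>160),62),
"sand":((420,230,446,252),lambda b,g,r:(r>165),30),
"rb":((284,160,300,176),lambda b,g,r:(r>140)&(r-g>90),18),
"wb":((420,178,436,193),lambda b,g,r:(b>175),18)}
for s,c in zip("abcd",[(312,171),(344,175),(375,179),(407,183)]):
    T[s]=((c[0]-10,c[1]-10,c[0]+11,c[1]+11),lambda b,g,r:(r<100),12)
P={}
for k,(box,fn,z) in T.items():
    u,v,a,b=cen(im,box,fn);p=ray(f,u,v,z);P[k]=p;print(k,round(u,1),round(v,1),round(a,1),round(b,1),p.round(1),round(np.hypot(*p[:2])))
S=np.array([P[k][:2] for k in "abcd"])
print(np.linalg.norm(np.diff(S,axis=0),axis=1)); d=S[0]-S[3]; print("yaw",np.arctan2(-d[0],d[1]))
# scene check
g=imaging.grab_frame("scene")
for k in P: print(k,np.round(proj(g,P[k]),1))
a=g["image"].copy()
for k in P: 
    u,v=proj(g,P[k]); cv2.circle(a,(int(round(u)),int(round(v))),1,(255,0,255),-1)
cv2.imwrite("pics/sc.png",cv2.resize(a[150:300,200:480],None,fx=2.8,fy=2.8,interpolation=cv2.INTER_CUBIC))
E
```

```text
red 227.7 194.1 13.6 14.0 [563.6 193.6  46. ] 596
green 232.8 230.4 13.9 14.3 [472.  173.6  78. ] 503
lime 338.8 235.3 15.0 15.2 [455.7 -74.5  62. ] 462
sand 432.8 240.2 14.2 14.6 [ 441.1 -300.8   30. ] 534
rb 292.1 167.5 7.8 7.8 [631.3  37.7  18. ] 632
wb 427.4 184.7 8.4 8.9 [ 578.8 -297.4   18. ] 651
a 311.7 170.1 14.5 15.1 [624.6 -11.1  12. ] 625
b 343.3 174.1 14.7 15.0 [612.3 -90.3  12. ] 619
c 375.0 178.2 14.7 15.1 [ 599.6 -169.3   12. ] 623
d 407.0 182.4 14.9 15.2 [ 587.  -248.4   12. ] 637
[80.09413788 80.02538044 80.06927398]
yaw -0.1572551707470637
red [222.4 237.6]
green [242.3 257.9]
lime [350.3 227.7]
sand [434.4 208.2]
rb [276.2 202.3]
wb [401.8 174.8]
a [295.3 199.4]
b [325.6 192.7]
c [355.1 186.3]
d [383.9 180.1]
```

View pics/sc.png

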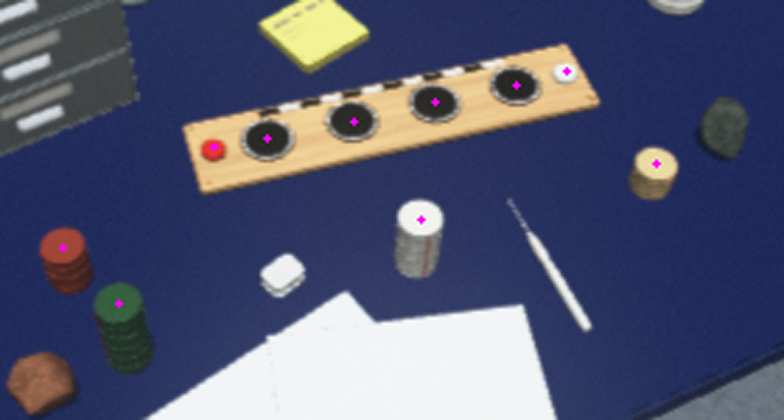

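View pics/wrist0.png

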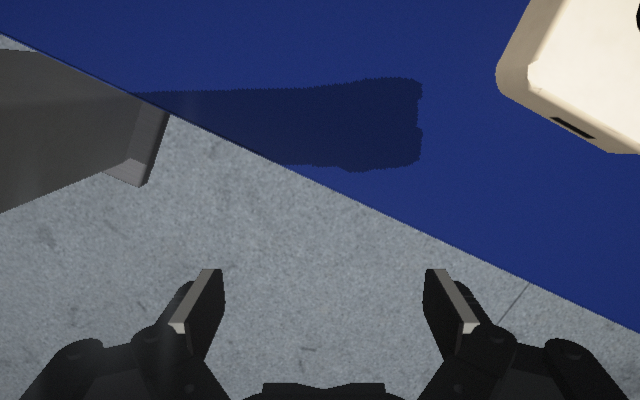

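```bash
cat > go.py <<'E'
import sys
from h import *
from scipy.spatial.transform import Rotation as R
s=manip.read_state(); p=s["tool_pos"]; o=s["orientation"]
Rm=R.from_euler("xyz",o)
t=np.array([float(v) for v in sys.argv[1:4]])
yaw=-0.157
Rt=R.from_euler("xyz",[np.pi,0,yaw])
print("t",round(s["time_s"],2),"pos",p.round(1),"rpy",o.round(3),"F",s["wrist_force"].round(1),"w",round(s["grip_width"],1))
print("err world",(t-p).round(1),"tool units",(Rm.inv().apply(t-p)/500).round(4),"rot",((Rm.inv()*Rt).as_rotvec()/np.pi).round(4))
E
python3 -m pendant '{"linear":[[0,0,0],[0,0,0],[0,0,0],[0,0,0],[0,0,0],[0,0,0],[0,0,0],[0,0,0],[0,0,0],[0,0,0]],"delta_rot":[[0,0,-0.038],[0,0,-0.038],[0,0,-0.038],[0,0,-0.038],[0,0,-0.038],[0,0,-0.038],[0,0,-0.038],[0,0,-0.0395],[0,0,0],[0,0,0]],"claw":[85,85,85,85,85,85,85,85,85,85]}'
python3 go.py 441 -301 150
```

```text
time_s: 1.13
tool_pos: [285.4, -584.0, 231.3]
orientation: [-3.141, -0.0, -0.159]
wrist_force: [-0.2, -0.5, -0.3]
grip_width: 84.9
t 1.13 pos [ 285.4 -584.   231.3] rpy [-3.141 -0.    -0.159] F [-0.2 -0.5 -0.3] w 84.9
err world [155.6 283.  -81.3] tool units [ 0.2173 -0.6081  0.1626] rot [-0.     -0.     -0.0008]
```

```bash
python3 -m pendant '{"linear":[[0.0241,-0.0676,0.018],[0.0241,-0.0676,0.018],[0.0241,-0.0676,0.018],[0.0241,-0.0676,0.018],[0.0241,-0.0676,0.018],[0.0241,-0.0676,0.018],[0.0241,-0.0676,0.018],[0.0241,-0.0676,0.018],[0.0245,-0.0673,0.0186],[0,0,0]],"delta_rot":[[0,0,0],[0,0,0],[0,0,0],[0,0,0],[0,0,0],[0,0,0],[0,0,0],[0,0,0],[0,0,0],[0,0,0]],"claw":[85,85,85,85,85,85,85,85,85,85]}'
python3 go.py 441 -301 150
python3 - <<'E'
from h import *
f=imaging.grab_frame("wrist");im=f["image"].copy()
u,v=proj(f,[441,-301,30]);print(u,v);cv2.circle(im,(int(u),int(v)),3,(255,0,255),-1)
cv2.imwrite("pics/w1.png",im)
E
```

```text
time_s: 1.97
tool_pos: [443.7, -291.5, 148.7]
orientation: [-3.136, 0.001, -0.147]
wrist_force: [0.1, 0.3, -0.1]
grip_width: 85.0
t 1.97 pos [ 443.7 -291.5  148.7] rpy [-3.136e+00  1.000e-03 -1.470e-01] F [ 0.1  0.3 -0.1] w 85.0
err world [-2.7 -9.5  1.3] tool units [-0.0027  0.0195 -0.0027] rot [-0.0018  0.0002  0.0031]
322.21181341559964 204.23958664317814
```

View pics/w1.png

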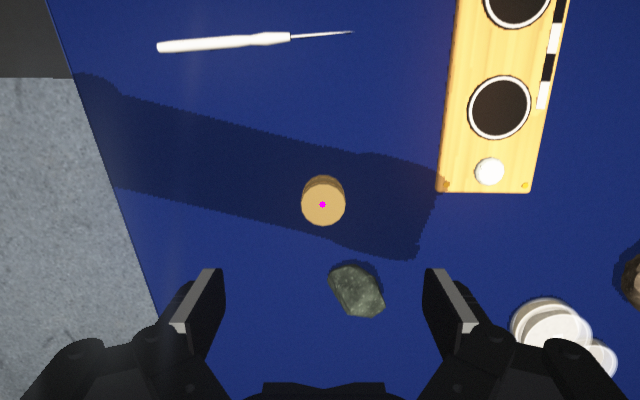

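```bash
python3 -m pendant '{"linear":[[0,0,0],[0,0,0]],"delta_rot":[[0,0,0],[0,0,0]],"claw":[85,85]}'
cat > wm.py <<'E'
from meas import *
C={"sand":(lambda b,g,r:(r-b>45)&(r>185),30),"red":(lambda b,g,r:(r-g>50)&(r>130),46),"lime":(lambda b,g,r:(b>170),62),"green":(lambda b,g,r:(g-b>15)&(g>90),78),"pad":(lambda b,g,r:(r<90)&(b<90),12)}
def wmeas(k,guess,rad=40):
    f=imaging.grab_frame("wrist");fn,z=C[k]
    u,v=proj(f,[*guess,z]);u=int(u);v=int(v)
    r=cen(f["image"],(max(u-rad,0),max(v-rad,0),u+rad,v+rad),fn)
    print(k,np.round(r,1),ray(f,r[0],r[1],z).round(1));return f
E
python3 - <<'E'
from wm import *
f=wmeas("sand",(441,-301),40)
print(f["image"][204,323],f["image"][185,323])
wmeas("pad",(587,-248),34)
E
python3 go.py 441 -301 100
```

```text
time_s: 2.18
tool_pos: [439.7, -301.9, 150.3]
orientation: [3.141, -0.0, -0.159]
wrist_force: [0.7, 0.6, 0.3]
grip_width: 84.9
sand [326.  189.3  41.3  43.5] [ 441.6 -300.8   30. ]
[112 177 212] [114 179 213]
pad [503.5  87.8  50.4  59.9] [ 587.3 -248.3   12. ]
t 2.28 pos [ 439.5 -302.2  150.3] rpy [ 3.141 -0.    -0.16 ] F [ 0.1 -0.6  0.3] w 85.0
err world [  1.5   1.2 -50.3] tool units [ 0.0025 -0.003   0.1007] rot [ 0.0003 -0.0001 -0.0009]
```

```bash
python3 -m pendant '{"linear":[[0.0025,-0.003,0.07],[0,0,0.07],[0,0,0.07],[0,0,0.05],[0,0,0.025],[0,0,0.01],[0,0,0],[0,0,0]],"delta_rot":[[0,0,0],[0,0,0],[0,0,0],[0,0,0],[0,0,0],[0,0,0],[0,0,0],[0,0,0]],"claw":[60,60,60,60,60,60,60,60]}'
python3 go.py 441.3 -301 2
```

```text
time_s: 2.95
tool_pos: [442.0, -300.3, 3.2]
orientation: [3.141, -0.001, -0.158]
wrist_force: [0.2, -0.8, 0.1]
grip_width: 59.8
t 2.95 pos [ 442.  -300.3    3.2] rpy [ 3.141e+00 -1.000e-03 -1.580e-01] F [ 0.2 -0.8  0.1] w 59.8
err world [-0.7 -0.7 -1.2] tool units [-0.0012  0.0016  0.0024] rot [ 0.0003 -0.0004 -0.0002]
```

Well aligned; close.

```bash
python3 -m pendant '{"linear":[[-0.001,0.001,0.001],[0,0,0],[0,0,0],[0,0,0],[0,0,0],[0,0,0],[0,0,0],[0,0,0]],"delta_rot":[[0,0,0],[0,0,0],[0,0,0],[0,0,0],[0,0,0],[0,0,0],[0,0,0],[0,0,0]],"claw":[50,44,40,36,32,30,30,30]}'
python3 -m pendant '{"linear":[[0,0,-0.01],[0,0,-0.02],[0,0,-0.03],[0,0,-0.05],[0,0,-0.05],[0,0,0],[0,0,0]],"delta_rot":[[0,0,0],[0,0,0],[0,0,0],[0,0,0],[0,0,0],[0,0,0],[0,0,0]],"claw":[30,30,30,30,30,30,30]}'
python3 go.py 624.6 -11.1 83
python3 - <<'E'
from h import *
cv2.imwrite("pics/w2.png",imaging.grab_frame("wrist")["image"])
E
```

```text
time_s: 3.62
tool_pos: [442.0, -300.2, 3.2]
orientation: [3.141, -0.002, -0.156]
wrist_force: [-0.1, 0.1, 6.0]
grip_width: 34.5
time_s: 4.2
tool_pos: [442.1, -300.3, 83.9]
orientation: [3.14, -0.003, -0.156]
wrist_force: [-0.7, -0.2, -2.6]
grip_width: 34.3
t 4.2 pos [ 442.1 -300.3   83.9] rpy [ 3.14e+00 -3.00e-03 -1.56e-01] F [-0.7 -0.2 -2.6] w 34.3
err world [182.5 289.2  -0.9] tool units [ 0.2705 -0.6281  0.0017] rot [ 0.0006 -0.0011  0.0002]
```

View pics/w2.png

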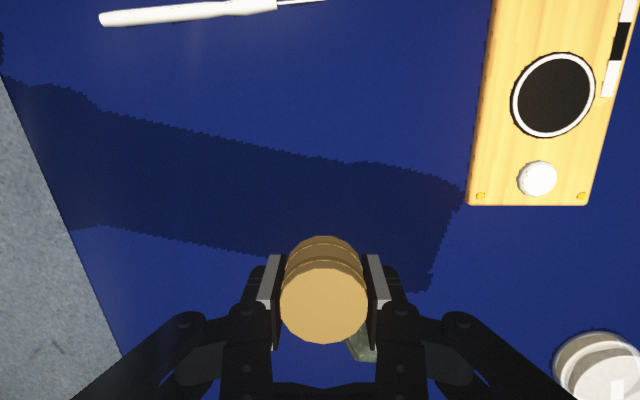

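```bash
python3 -m pendant '{"linear":[[0.015,-0.0349,0],[0.03,-0.0698,0],[0.03,-0.0698,0],[0.03,-0.0698,0],[0.03,-0.0698,0],[0.03,-0.0698,0],[0.03,-0.0698,0],[0.03,-0.0698,0],[0.03,-0.0698,0],[0.015,-0.0349,0]],"delta_rot":[[0,0,0],[0,0,0],[0,0,0],[0,0,0],[0,0,0],[0,0,0],[0,0,0],[0,0,0],[0,0,0],[0,0,0]],"claw":[30,30,30,30,30,30,30,30,30,30]}'
python3 -m pendant '{"linear":[[0,0,0],[0,0,0],[0,0,0]],"delta_rot":[[0,0,0],[0,0,0],[0,0,0]],"claw":[30,30,30]}'
python3 go.py 624.6 -11.1 15.5
python3 - <<'E'
from h import *
f=imaging.grab_frame("wrist");im=f["image"]
for p in [[624.6,-11.1,12],[612.3,-90.3,12],[631.3,37.7,18]]:
    u,v=proj(f,p);cv2.circle(im,(int(u),int(v)),2,(255,0,255),-1)
cv2.imwrite("pics/w3.png",im)
E
```

```text
time_s: 5.08
tool_pos: [624.2, -3.7, 80.6]
orientation: [-3.138, 0.001, -0.15]
wrist_force: [0.2, 0.6, -1.5]
grip_width: 34.1
time_s: 5.33
tool_pos: [621.7, -11.7, 80.4]
orientation: [3.14, 0.003, -0.157]
wrist_force: [-0.7, -0.4, -1.7]
grip_width: 34.3
t 5.33 pos [621.7 -11.7  80.4] rpy [ 3.14e+00  3.00e-03 -1.57e-01] F [-0.7 -0.4 -1.7] w 34.3
err world [  2.9   0.6 -64.9] tool units [ 0.006  -0.0024  0.1299] rot [0.0006 0.0011 0.    ]
```

View pics/w3.png

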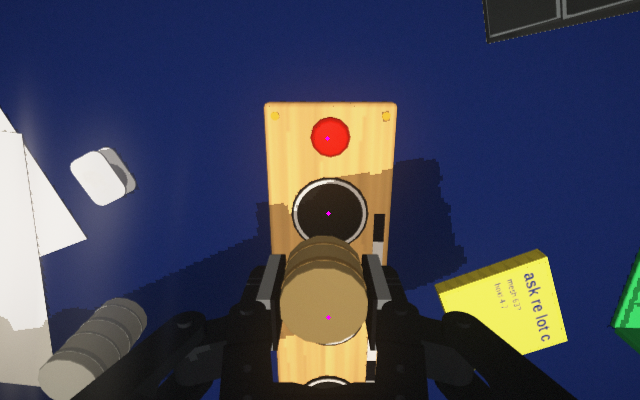

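```bash
python3 -m pendant '{"linear":[[0.006,-0.0024,0.02],[0,0,0.04],[0,0,0.04],[0,0,0.018],[0,0,0.006],[0,0,0],[0,0,0]],"delta_rot":[[0,0,0],[0,0,0],[0,0,0],[0,0,0],[0,0,0],[0,0,0],[0,0,0]],"claw":[30,30,30,30,30,30,30]}'
python3 go.py 624.6 -11.1 15.2
```

```text
time_s: 5.97
tool_pos: [627.0, -10.0, 20.5]
orientation: [-3.142, -0.001, -0.157]
wrist_force: [-0.6, 0.4, -1.0]
grip_width: 34.2
t 5.97 pos [627.  -10.   20.5] rpy [-3.142e+00 -1.000e-03 -1.570e-01] F [-0.6  0.4 -1. ] w 34.2
err world [-2.4 -1.1 -5.3] tool units [-0.0044  0.003   0.0106] rot [-0.     -0.0003  0.0001]
```

```bash
python3 -m pendant '{"linear":[[-0.003,0.001,0.006],[0,0,0],[0,0,0.002],[0,0,0],[0,0,0]],"delta_rot":[[0,0,0],[0,0,0],[0,0,0],[0,0,0],[0,0,0]],"claw":[30,30,30,30,30]}'
python3 go.py 624.6 -11.1 15.2
```

```text
time_s: 6.38
tool_pos: [625.0, -9.9, 16.3]
orientation: [3.142, -0.001, -0.156]
wrist_force: [-0.1, -0.1, -1.4]
grip_width: 34.6
t 6.38 pos [625.   -9.9  16.3] rpy [ 3.142e+00 -1.000e-03 -1.560e-01] F [-0.1 -0.1 -1.4] w 34.6
err world [-0.4 -1.2 -1.1] tool units [-0.0005  0.0025  0.0021] rot [ 0.     -0.0002  0.0003]
```

```bash
python3 -m pendant '{"linear":[[0,0.002,0.002],[0,0,0],[0,0,0.001],[0,0,0]],"delta_rot":[[0,0,0],[0,0,0],[0,0,0],[0,0,0]],"claw":[30,30,30,30]}'
python3 go.py 624.6 -11.1 15.2
```

```text
time_s: 6.72
tool_pos: [625.1, -10.7, 15.3]
orientation: [-3.142, -0.001, -0.156]
wrist_force: [-2.1, 1.0, 5.0]
grip_width: 34.0
t 6.72 pos [625.1 -10.7  15.3] rpy [-3.142e+00 -1.000e-03 -1.560e-01] F [-2.1  1.   5. ] w 34.0
err world [-0.5 -0.4 -0.1] tool units [-0.0009  0.001   0.0002] rot [-0.     -0.0002  0.0003]
```

```bash
python3 -m pendant '{"linear":[[0,0,0],[0,0,0],[0,0,0],[0,0,0],[0,0,-0.04],[0,0,-0.07],[0,0,-0.07],[0,0,-0.06],[0,0,0],[0,0,0]],"delta_rot":[[0,0,0],[0,0,0],[0,0,0],[0,0,0],[0,0,0],[0,0,0],[0,0,0],[0,0,0],[0,0,0],[0,0,0]],"claw":[36,40,50,60,60,60,60,60,60,60]}'
python3 go.py 563.6 193.6 140
python3 - <<'E'
from h import *
cv2.imwrite("pics/w4.png",imaging.grab_frame("wrist")["image"])
from wm import *
f=wmeas("red",(563.6,193.6),40)
f=wmeas("sand",(624.6,-11.1),50)
E
```

```text
time_s: 7.55
tool_pos: [626.4, -10.9, 136.8]
orientation: [-3.141, -0.005, -0.156]
wrist_force: [0.0, -0.2, -0.6]
grip_width: 59.8
t 7.55 pos [626.4 -10.9 136.8] rpy [-3.141 -0.005 -0.156] F [ 0.  -0.2 -0.6] w 59.8
err world [-62.8 204.5   3.2] tool units [-0.1876 -0.3844 -0.0071] rot [-0.0001 -0.0015  0.0002]Traceback (most recent call last):
  File "<stdin>", line 4, in <module>
  File "wm.py", line 6, in wmeas
    r=cen(f["image"],(max(u-rad,0),max(v-rad,0),u+rad,v+rad),fn)
  File "meas.py", line 8, in cen
    c=max(cs,key=cv2.contourArea)
ValueError: max() iterable argument is empty
```

View pics/w4.png

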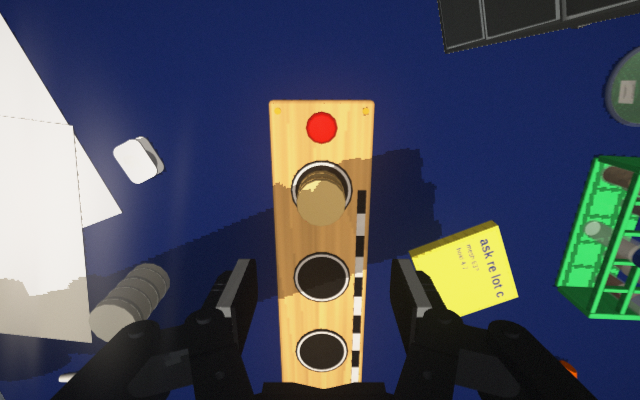

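```bash
python3 -m pendant '{"linear":[[-0.0313,-0.064,-0.007],[-0.0313,-0.064,0],[-0.0313,-0.064,0],[-0.0313,-0.064,0],[-0.0313,-0.064,0],[-0.0313,-0.064,0],[0,0,0],[0,0,0],[0,0,0]],"delta_rot":[[0,0,0],[0,0,0],[0,0,0],[0,0,0],[0,0,0],[0,0,0],[0,0,0],[0,0,0],[0,0,0]],"claw":[60,60,60,60,60,60,60,60,60]}'
python3 go.py 563.6 193.6 8
python3 - <<'E'
from wm import *
f=wmeas("red",(563.6,193.6),40)
cv2.imwrite("pics/w5.png",f["image"])
from meas import cen
t=imaging.grab_frame("top")
u,v,a,b=cen(t["image"],(298,156,325,184),lambda b,g,r:r>0+0*r) if 0 else (0,)*4
cv2.imwrite("pics/t2.png",cv2.resize(t["image"][150:200,280:440],None,fx=5,fy=5,interpolation=cv2.INTER_CUBIC))
E
```

```text
time_s: 8.4
tool_pos: [561.1, 192.4, 136.4]
orientation: [3.139, 0.002, -0.156]
wrist_force: [-0.7, -0.6, 0.4]
grip_width: 60.0
t 8.4 pos [561.1 192.4 136.4] rpy [ 3.139e+00  2.000e-03 -1.560e-01] F [-0.7 -0.6  0.4] w 60.0
err world [   2.5    1.2 -128.4] tool units [ 0.0051 -0.0037  0.2567] rot [0.0007 0.0007 0.0003]
red [315.5 185.4   7.3  24.4] [557.3 206.5  46. ]
```

View pics/w5.png

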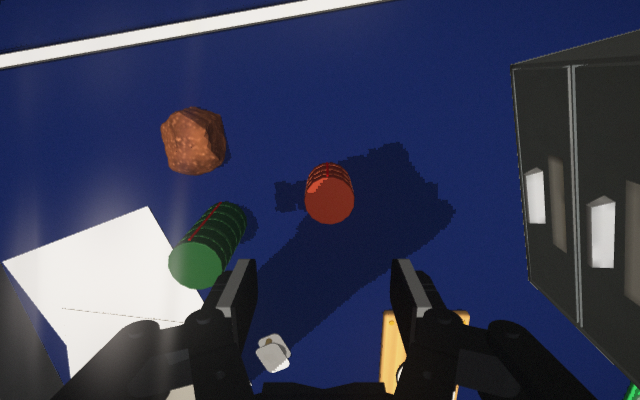

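View pics/t2.png

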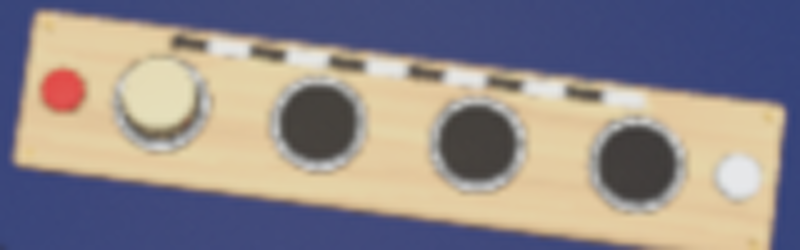

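```bash
python3 - <<'E'
from h import *
f=imaging.grab_frame("wrist");print(ray(f,330,198,46),f["image"][198,330],f["image"][172,330])
t=imaging.grab_frame("top");u,v=280+158/5,150+92/5;print(ray(t,u-.5,v-.5,42))
E
python3 -m pendant '{"linear":[[0.004,-0.003,0.06],[0,0,0.07],[0,0,0.07],[0,0,0.035],[0,0,0.012],[0,0,0.005],[0,0,0],[0,0,0]],"delta_rot":[[0,0,0],[0,0,0],[0,0,0],[0,0,0],[0,0,0],[0,0,0],[0,0,0],[0,0,0]],"claw":[60,60,60,60,60,60,60,60]}'
python3 go.py 563.6 193.6 8
```

```text
[566.74965309 194.4158551   46.        ] [ 28  42 117] [ 32  43 102]
[624.01243623 -11.1501109   42.        ]
time_s: 9.27
tool_pos: [565.5, 194.8, 13.5]
orientation: [-3.14, -0.003, -0.157]
wrist_force: [-0.0, -0.9, 0.1]
grip_width: 60.1
t 9.27 pos [565.5 194.8  13.5] rpy [-3.14e+00 -3.00e-03 -1.57e-01] F [-0.  -0.9  0.1] w 60.1
err world [-1.9 -1.2 -5.5] tool units [-0.0034  0.003   0.011 ] rot [-0.0004 -0.0008  0.0001]
```

```bash
python3 -m pendant '{"linear":[[-0.001,0.002,0.008],[0,0,0],[0,0,0],[0,0,0],[0,0,0],[0,0,0],[0,0,0],[0,0,0],[0,0,0],[0,0,0]],"delta_rot":[[0,0,0],[0,0,0],[0,0,0],[0,0,0],[0,0,0],[0,0,0],[0,0,0],[0,0,0],[0,0,0],[0,0,0]],"claw":[60,55,50,46,42,40,36,32,30,30]}'
python3 go.py 612.3 -90.3 110
python3 -m pendant '{"linear":[[0,0,-0.01],[0,0,-0.03],[0,0,-0.05],[0,0,-0.06],[0,0,-0.05],[0,0,0],[0,0,0]],"delta_rot":[[0,0,0],[0,0,0],[0,0,0],[0,0,0],[0,0,0],[0,0,0],[0,0,0]],"claw":[30,30,30,30,30,30,30]}'
python3 go.py 612.3 -90.3 110
```

```text
time_s: 10.1
tool_pos: [564.1, 193.8, 8.5]
orientation: [-3.141, -0.001, -0.156]
wrist_force: [0.8, -1.1, 3.8]
grip_width: 34.2
t 10.1 pos [564.1 193.8   8.5] rpy [-3.141e+00 -1.000e-03 -1.560e-01] F [ 0.8 -1.1  3.8] w 34.2
err world [  48.2 -284.1  101.5] tool units [ 0.184   0.5461 -0.203 ] rot [-0.0001 -0.0004  0.0002]
time_s: 10.68
tool_pos: [563.8, 194.0, 109.1]
orientation: [-3.141, -0.002, -0.156]
wrist_force: [-1.2, -0.4, -2.2]
grip_width: 34.6
t 10.68 pos [563.8 194.  109.1] rpy [-3.141e+00 -2.000e-03 -1.560e-01] F [-1.2 -0.4 -2.2] w 34.6
err world [  48.5 -284.3    0.9] tool units [ 0.1842  0.5466 -0.0019] rot [-0.0003 -0.0006  0.0003]
```

```bash
python3 -m pendant '{"linear":[[0.0115,0.0342,0],[0.023,0.0683,0],[0.023,0.0683,0],[0.023,0.0683,0],[0.023,0.0683,0],[0.023,0.0683,0],[0.023,0.0683,0],[0.023,0.0683,0],[0.0115,0.0342,0],[0,0,0]],"delta_rot":[[0,0,0],[0,0,0],[0,0,0],[0,0,0],[0,0,0],[0,0,0],[0,0,0],[0,0,0],[0,0,0],[0,0,0]],"claw":[30,30,30,30,30,30,30,30,30,30]}'
python3 -m pendant '{"linear":[[0,0,0],[0,0,0],[0,0,0]],"delta_rot":[[0,0,0],[0,0,0],[0,0,0]],"claw":[30,30,30]}'
python3 go.py 612.3 -90.3 20.5
```

```text
time_s: 11.52
tool_pos: [609.9, -98.4, 105.3]
orientation: [3.137, 0.004, -0.165]
wrist_force: [0.2, -0.7, -1.5]
grip_width: 34.6
time_s: 11.77
tool_pos: [611.0, -88.2, 107.0]
orientation: [-3.14, 0.002, -0.153]
wrist_force: [-0.2, -0.3, -0.9]
grip_width: 34.7
t 11.77 pos [611.  -88.2 107. ] rpy [-3.14e+00  2.00e-03 -1.53e-01] F [-0.2 -0.3 -0.9] w 34.7
err world [  1.3  -2.1 -86.5] tool units [0.0036 0.004  0.1731] rot [-0.0003  0.0007  0.0012]
```

```bash
python3 -m pendant '{"linear":[[0.002,0.001,0.03],[0,0,0.05],[0,0,0.05],[0,0,0.025],[0,0,0.007],[0,0,0],[0,0,0],[0,0,0]],"delta_rot":[[0,0,0],[0,0,0],[0,0,0],[0,0,0],[0,0,0],[0,0,0],[0,0,0],[0,0,0]],"claw":[30,30,30,30,30,30,30,30]}'
python3 go.py 612.3 -90.3 20.5
```

```text
time_s: 12.43
tool_pos: [614.1, -91.0, 28.6]
orientation: [-3.141, -0.003, -0.156]
wrist_force: [0.6, -0.4, -0.3]
grip_width: 35.1
t 12.43 pos [614.1 -91.   28.6] rpy [-3.141e+00 -3.000e-03 -1.560e-01] F [ 0.6 -0.4 -0.3] w 35.1
err world [-1.8  0.7 -8.1] tool units [-0.0038 -0.0009  0.0161] rot [-0.     -0.0009  0.0004]
```

```bash
python3 -m pendant '{"linear":[[-0.003,-0.001,0.008],[0,0,0.004],[0,0,0],[0,0,0],[0,0,0]],"delta_rot":[[0,0,0],[0,0,0],[0,0,0],[0,0,0],[0,0,0]],"claw":[30,30,30,30,30]}'
python3 go.py 612.3 -90.3 20.5
```

```text
time_s: 12.85
tool_pos: [611.4, -90.6, 21.2]
orientation: [3.141, -0.0, -0.156]
wrist_force: [-0.2, 0.4, -1.6]
grip_width: 34.7
t 12.85 pos [611.4 -90.6  21.2] rpy [ 3.141 -0.    -0.156] F [-0.2  0.4 -1.6] w 34.7
err world [ 0.9  0.3 -0.7] tool units [ 0.0017 -0.0008  0.0013] rot [ 0.     -0.0001  0.0002]
```

```bash
python3 -m pendant '{"linear":[[0.001,0,0.002],[0,0,0],[0,0,0.001],[0,0,0]],"delta_rot":[[0,0,0],[0,0,0],[0,0,0],[0,0,0]],"claw":[30,30,30,30]}'
python3 go.py 612.3 -90.3 20.5
```

```text
time_s: 13.18
tool_pos: [611.9, -90.6, 20.5]
orientation: [3.141, 0.0, -0.156]
wrist_force: [-2.1, 0.4, 6.6]
grip_width: 34.9
t 13.18 pos [611.9 -90.6  20.5] rpy [ 3.141  0.    -0.156] F [-2.1  0.4  6.6] w 34.9
err world [0.4 0.3 0. ] tool units [ 0.0007 -0.0008 -0.    ] rot [0.0001 0.     0.0002]
```

```bash
python3 -m pendant '{"linear":[[0,0,0],[0,0,0],[0,0,0],[0,0,0],[0,0,-0.04],[0,0,-0.07],[0,0,-0.07],[0,0,-0.06],[0,0,0],[0,0,0]],"delta_rot":[[0,0,0],[0,0,0],[0,0,0],[0,0,0],[0,0,0],[0,0,0],[0,0,0],[0,0,0],[0,0,0],[0,0,0]],"claw":[36,40,50,60,60,60,60,60,60,60]}'
python3 go.py 455.7 -74.5 150
python3 - <<'E'
from h import *
cv2.imwrite("pics/w6.png",imaging.grab_frame("wrist")["image"])
E
```

```text
time_s: 14.02
tool_pos: [613.5, -90.7, 141.9]
orientation: [3.142, -0.005, -0.156]
wrist_force: [-0.1, 0.8, -1.3]
grip_width: 60.2
t 14.02 pos [613.5 -90.7 141.9] rpy [ 3.142 -0.005 -0.156] F [-0.1  0.8 -1.3] w 60.2
err world [-157.8   16.2    8.1] tool units [-0.3167  0.0171 -0.0179] rot [ 0.     -0.0016  0.0002]
```

View pics/w6.png

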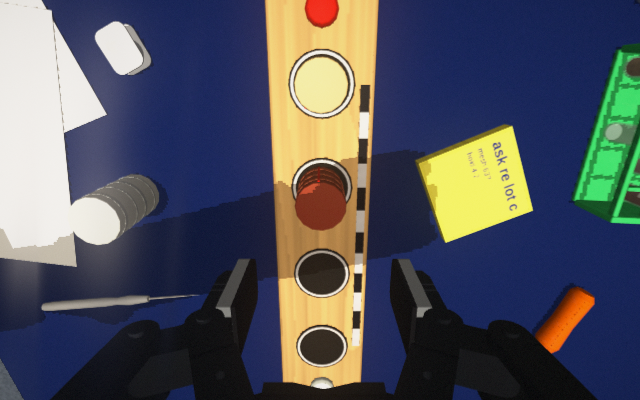

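```bash
python3 -m pendant '{"linear":[[-0.0633,0.0034,-0.01],[-0.0633,0.0034,0],[-0.0633,0.0034,0],[-0.0633,0.0034,0],[-0.0633,0.0034,0],[0,0,0],[0,0,0],[0,0,0]],"delta_rot":[[0,0,0],[0,0,0],[0,0,0],[0,0,0],[0,0,0],[0,0,0],[0,0,0],[0,0,0]],"claw":[60,60,60,60,60,60,60,60]}'
python3 go.py 455.7 -74.5 16
python3 - <<'E'
from wm import *
f=wmeas("lime",(455.7,-74.5),40)
cv2.imwrite("pics/w7.png",f["image"])
E
```

```text
time_s: 14.73
tool_pos: [454.3, -74.4, 143.9]
orientation: [-3.141, 0.0, -0.156]
wrist_force: [0.9, 0.2, 0.2]
grip_width: 59.8
t 14.73 pos [454.3 -74.4 143.9] rpy [-3.141  0.    -0.156] F [0.9 0.2 0.2] w 59.8
err world [ 1.400e+00 -1.000e-01 -1.279e+02] tool units [ 0.0027 -0.0003  0.2558] rot [-0.      0.0001  0.0002]
lime [317.9 186.5   2.4   6.8] [452.7 -58.6  62. ]
```

View pics/w7.png

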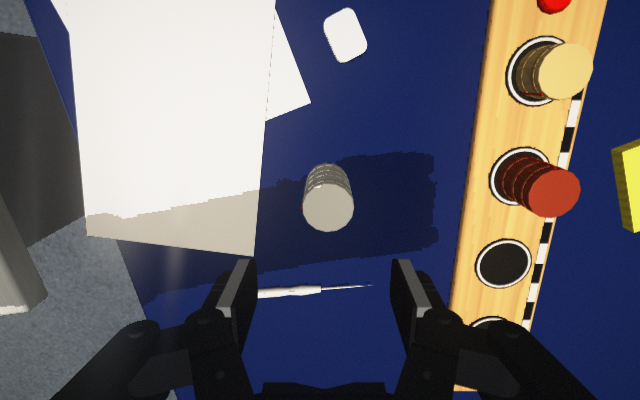

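```bash
python3 - <<'E'
from h import *
f=imaging.grab_frame("wrist");print(ray(f,328.5,205,62))
E
python3 -m pendant '{"linear":[[0.0025,0,0.06],[0,0,0.07],[0,0,0.07],[0,0,0.035],[0,0,0.012],[0,0,0.004],[0,0,0],[0,0,0]],"delta_rot":[[0,0,0],[0,0,0],[0,0,0],[0,0,0],[0,0,0],[0,0,0],[0,0,0],[0,0,0]],"claw":[60,60,60,60,60,60,60,60]}'
python3 go.py 455.7 -74.5 16
```

```text
[458.41152807 -72.73227976  62.        ]
time_s: 15.5
tool_pos: [457.1, -74.6, 20.1]
orientation: [-3.141, -0.003, -0.156]
wrist_force: [0.2, 0.5, -0.7]
grip_width: 60.1
t 15.5 pos [457.1 -74.6  20.1] rpy [-3.141e+00 -3.000e-03 -1.560e-01] F [ 0.2  0.5 -0.7] w 60.1
err world [-1.4  0.1 -4.1] tool units [-0.0027  0.0001  0.0082] rot [-0.     -0.0009  0.0002]
```

```bash
python3 -m pendant '{"linear":[[0,-0.001,0.006],[0,0,0],[0,0,0],[0,0,0],[0,0,0],[0,0,0],[0,0,0],[0,0,0],[0,0,0],[0,0,0]],"delta_rot":[[0,0,0],[0,0,0],[0,0,0],[0,0,0],[0,0,0],[0,0,0],[0,0,0],[0,0,0],[0,0,0],[0,0,0]],"claw":[60,55,50,46,42,40,36,32,30,30]}'
python3 -m pendant '{"linear":[[0,0,-0.01],[0,0,-0.03],[0,0,-0.05],[0,0,-0.06],[0,0,-0.06],[0,0,0],[0,0,0]],"delta_rot":[[0,0,0],[0,0,0],[0,0,0],[0,0,0],[0,0,0],[0,0,0],[0,0,0]],"claw":[30,30,30,30,30,30,30]}'
python3 go.py 599.6 -169.3 122
```

```text
time_s: 16.33
tool_pos: [456.3, -74.2, 16.5]
orientation: [3.141, -0.002, -0.156]
wrist_force: [1.3, -1.8, 5.5]
grip_width: 34.6
time_s: 16.92
tool_pos: [455.9, -74.2, 122.1]
orientation: [3.141, -0.002, -0.156]
wrist_force: [0.5, -0.7, -1.7]
grip_width: 34.7
t 16.92 pos [455.9 -74.2 122.1] rpy [ 3.141e+00 -2.000e-03 -1.560e-01] F [ 0.5 -0.7 -1.7] w 34.7
err world [ 1.437e+02 -9.510e+01 -1.000e-01] tool units [0.3134 0.1431 0.0011] rot [ 0.0002 -0.0008  0.0002]
```

```bash
python3 -m pendant '{"linear":[[0.026,0.012,0],[0.0522,0.0238,0],[0.0522,0.0238,0],[0.0522,0.0238,0],[0.0522,0.0238,0],[0.0522,0.0238,0],[0.026,0.012,0],[0,0,0],[0,0,0],[0,0,0]],"delta_rot":[[0,0,0],[0,0,0],[0,0,0],[0,0,0],[0,0,0],[0,0,0],[0,0,0],[0,0,0],[0,0,0],[0,0,0]],"claw":[30,30,30,30,30,30,30,30,30,30]}'
python3 go.py 599.6 -169.3 28.5
python3 - <<'E'
from h import *
cv2.imwrite("pics/w8.png",imaging.grab_frame("wrist")["image"])
E
```

```text
time_s: 17.75
tool_pos: [596.9, -167.9, 119.1]
orientation: [-3.141, 0.005, -0.155]
wrist_force: [-0.2, -0.3, -0.9]
grip_width: 34.5
t 17.75 pos [ 596.9 -167.9  119.1] rpy [-3.141  0.005 -0.155] F [-0.2 -0.3 -0.9] w 34.5
err world [  2.7  -1.4 -90.6] tool units [0.0067 0.0021 0.1812] rot [-0.0002  0.0014  0.0005]
```

View pics/w8.png

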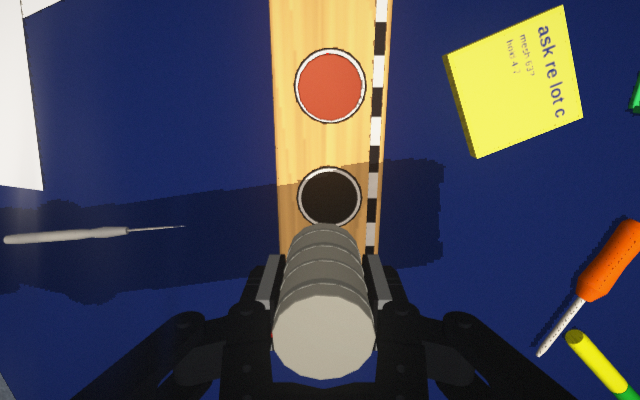

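```bash
python3 -m pendant '{"linear":[[0.004,0.001,0.03],[0,0,0.05],[0,0,0.05],[0,0,0.03],[0,0,0.01],[0,0,0],[0,0,0],[0,0,0]],"delta_rot":[[0,0,0],[0,0,0],[0,0,0],[0,0,0],[0,0,0],[0,0,0],[0,0,0],[0,0,0]],"claw":[30,30,30,30,30,30,30,30]}'
python3 go.py 599.6 -169.3 28.5
```

```text
time_s: 18.47
tool_pos: [601.9, -169.8, 37.6]
orientation: [3.141, -0.003, -0.156]
wrist_force: [0.3, 0.6, -1.4]
grip_width: 34.3
t 18.47 pos [ 601.9 -169.8   37.6] rpy [ 3.141e+00 -3.000e-03 -1.560e-01] F [ 0.3  0.6 -1.4] w 34.3
err world [-2.3  0.5 -9.1] tool units [-0.0047 -0.0003  0.0181] rot [ 0.0001 -0.0009  0.0004]
```

```bash
python3 -m pendant '{"linear":[[-0.003,0,0.008],[0,0,0.006],[0,0,0],[0,0,0],[0,0,0]],"delta_rot":[[0,0,0],[0,0,0],[0,0,0],[0,0,0],[0,0,0]],"claw":[30,30,30,30,30]}'
python3 go.py 599.6 -169.3 28.5
```

```text
time_s: 18.88
tool_pos: [599.4, -169.7, 29.2]
orientation: [3.141, -0.0, -0.156]
wrist_force: [-0.5, -0.3, -2.3]
grip_width: 34.8
t 18.88 pos [ 599.4 -169.7   29.2] rpy [ 3.141 -0.    -0.156] F [-0.5 -0.3 -2.3] w 34.8
err world [ 0.2  0.4 -0.7] tool units [ 0.0002 -0.0008  0.0013] rot [ 0.     -0.0001  0.0002]
```

```bash
python3 -m pendant '{"linear":[[0,0,0.002],[0,0,0],[0,0,0.001],[0,0,0]],"delta_rot":[[0,0,0],[0,0,0],[0,0,0],[0,0,0]],"claw":[30,30,30,30]}'
python3 go.py 599.6 -169.3 28.5
```

```text
time_s: 19.22
tool_pos: [599.7, -169.7, 28.6]
orientation: [3.141, -0.001, -0.156]
wrist_force: [-1.4, 0.5, 5.8]
grip_width: 35.2
t 19.22 pos [ 599.7 -169.7   28.6] rpy [ 3.141e+00 -1.000e-03 -1.560e-01] F [-1.4  0.5  5.8] w 35.2
err world [-0.1  0.4 -0.1] tool units [-0.0003 -0.0008  0.0002] rot [ 0.0001 -0.0002  0.0002]
```

```bash
python3 -m pendant '{"linear":[[0,0,0],[0,0,0],[0,0,0],[0,0,0],[0,0,-0.04],[0,0,-0.07],[0,0,-0.07],[0,0,-0.07],[0,0,0],[0,0,0]],"delta_rot":[[0,0,0],[0,0,0],[0,0,0],[0,0,0],[0,0,0],[0,0,0],[0,0,0],[0,0,0],[0,0,0],[0,0,0]],"claw":[36,40,50,60,60,60,60,60,60,60]}'
python3 go.py 472 173.6 160
python3 - <<'E'
from h import *
cv2.imwrite("pics/w9.png",imaging.grab_frame("wrist")["image"])
E
```

```text
time_s: 20.05
tool_pos: [601.2, -169.9, 155.2]
orientation: [3.141, -0.006, -0.156]
wrist_force: [0.2, -0.1, -0.1]
grip_width: 59.9
t 20.05 pos [ 601.2 -169.9  155.2] rpy [ 3.141 -0.006 -0.156] F [ 0.2 -0.1 -0.1] w 59.9
err world [-129.2  343.5    4.8] tool units [-0.3621 -0.6385 -0.0121] rot [ 0.0002 -0.0018  0.0002]
```

View pics/w9.png

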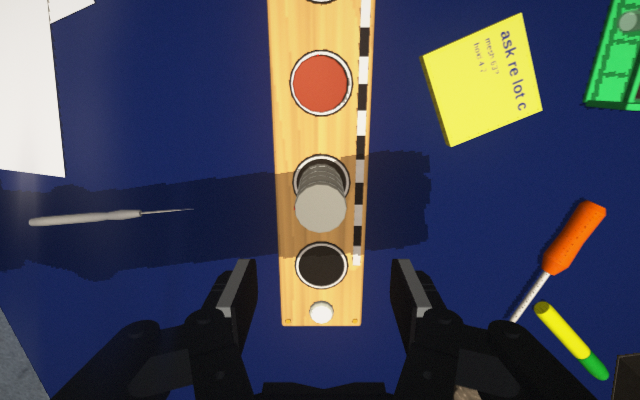

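Three are standing. On to the greenstone: 10 rows (0.0362, 0.0638 each).

```bash
python3 -m pendant '{"linear":[[-0.0362,-0.0638,-0.01],[-0.0362,-0.0638,0],[-0.0362,-0.0638,0],[-0.0362,-0.0638,0],[-0.0362,-0.0638,0],[-0.0362,-0.0638,0],[-0.0362,-0.0638,0],[-0.0362,-0.0638,0],[-0.0362,-0.0638,0],[-0.0362,-0.0638,0]],"delta_rot":[[0,0,0],[0,0,0],[0,0,0],[0,0,0],[0,0,0],[0,0,0],[0,0,0],[0,0,0],[0,0,0],[0,0,0]],"claw":[60,60,60,60,60,60,60,60,60,60]}'
python3 -m pendant '{"linear":[[0,0,0],[0,0,0],[0,0,0]],"delta_rot":[[0,0,0],[0,0,0],[0,0,0]],"claw":[60,60,60]}'
python3 go.py 472 173.6 24
python3 - <<'E'
from h import *
f=imaging.grab_frame("wrist")
print(proj(f,[472,173.6,78]))
cv2.imwrite("pics/w10.png",f["image"])
E
```

```text
time_s: 20.93
tool_pos: [467.9, 174.4, 155.6]
orientation: [3.14, 0.003, -0.156]
wrist_force: [1.7, 0.2, -0.0]
grip_width: 60.1
time_s: 21.18
tool_pos: [469.3, 172.8, 156.0]
orientation: [3.14, 0.002, -0.156]
wrist_force: [0.3, -0.9, 0.3]
grip_width: 59.9
t 21.18 pos [469.3 172.8 156. ] rpy [ 3.14e+00  2.00e-03 -1.56e-01] F [ 0.3 -0.9  0.3] w 59.9
err world [   2.7    0.8 -132. ] tool units [ 0.0056 -0.003   0.2641] rot [0.0006 0.0007 0.0004]
(np.float64(327.9676635361497), np.float64(208.12141876026053))
```

View pics/w10.png

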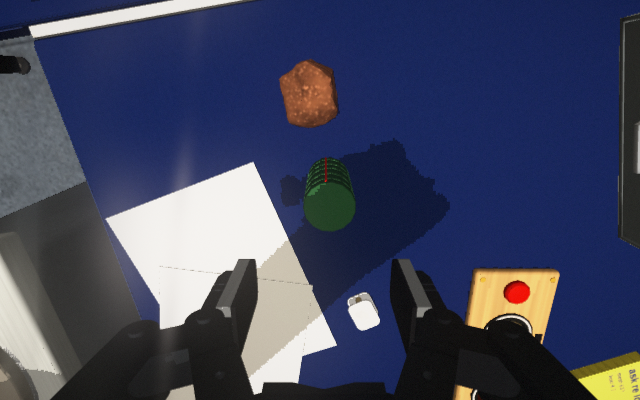

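```bash
python3 -m pendant '{"linear":[[0.0045,-0.004,0.06],[0,0,0.07],[0,0,0.07],[0,0,0.035],[0,0,0.015],[0,0,0.006],[0,0,0],[0,0,0]],"delta_rot":[[0,0,0],[0,0,0],[0,0,0],[0,0,0],[0,0,0],[0,0,0],[0,0,0],[0,0,0]],"claw":[60,60,60,60,60,60,60,60]}'
python3 go.py 472.5 174 24
```

```text
time_s: 21.9
tool_pos: [473.9, 175.2, 30.5]
orientation: [-3.141, -0.002, -0.157]
wrist_force: [0.6, -0.0, 0.3]
grip_width: 60.0
t 21.9 pos [473.9 175.2  30.5] rpy [-3.141e+00 -2.000e-03 -1.570e-01] F [ 0.6 -0.   0.3] w 60.0
err world [-1.4 -1.2 -6.5] tool units [-0.0025  0.0029  0.013 ] rot [-0.0003 -0.0006 -0.0001]
```

```bash
python3 -m pendant '{"linear":[[-0.001,0.002,0.009],[0,0,0],[0,0,0],[0,0,0],[0,0,0],[0,0,0],[0,0,0],[0,0,0],[0,0,0],[0,0,0]],"delta_rot":[[0,0,0],[0,0,0],[0,0,0],[0,0,0],[0,0,0],[0,0,0],[0,0,0],[0,0,0],[0,0,0],[0,0,0]],"claw":[60,55,50,46,42,40,36,32,30,30]}'
python3 -m pendant '{"linear":[[0,0,-0.01],[0,0,-0.03],[0,0,-0.05],[0,0,-0.06],[0,0,-0.07],[0,0,-0.04],[0,0,0],[0,0,0]],"delta_rot":[[0,0,0],[0,0,0],[0,0,0],[0,0,0],[0,0,0],[0,0,0],[0,0,0],[0,0,0]],"claw":[30,30,30,30,30,30,30,30]}'
python3 go.py 587 -248.4 155
```

```text
time_s: 22.73
tool_pos: [472.7, 174.5, 25.4]
orientation: [-3.141, -0.001, -0.156]
wrist_force: [0.1, -1.1, 4.7]
grip_width: 34.8
time_s: 23.4
tool_pos: [471.9, 174.4, 155.4]
orientation: [-3.141, -0.001, -0.156]
wrist_force: [-0.2, 0.4, -2.5]
grip_width: 34.8
t 23.4 pos [471.9 174.4 155.4] rpy [-3.141e+00 -1.000e-03 -1.560e-01] F [-0.2  0.4 -2.5] w 34.8
err world [ 1.151e+02 -4.228e+02 -4.000e-01] tool units [0.3589 0.7995 0.0011] rot [-0.     -0.0003  0.0003]
```

```bash
python3 -m pendant '{"linear":[[0.015,0.0333,0],[0.03,0.0666,0],[0.03,0.0666,0],[0.03,0.0666,0],[0.03,0.0666,0],[0.03,0.0666,0],[0.03,0.0666,0],[0.03,0.0666,0],[0.03,0.0666,0],[0.03,0.0666,0]],"delta_rot":[[0,0,0],[0,0,0],[0,0,0],[0,0,0],[0,0,0],[0,0,0],[0,0,0],[0,0,0],[0,0,0],[0,0,0]],"claw":[30,30,30,30,30,30,30,30,30,30]}'
python3 -m pendant '{"linear":[[0.03,0.0666,0],[0.03,0.0666,0],[0.015,0.0333,0],[0,0,0],[0,0,0],[0,0,0]],"delta_rot":[[0,0,0],[0,0,0],[0,0,0],[0,0,0],[0,0,0],[0,0,0]],"claw":[30,30,30,30,30,30]}'
python3 go.py 587 -248.4 37.4
python3 - <<'E'
from h import *
f=imaging.grab_frame("wrist")
print(proj(f,[587,-248.4,12]))
cv2.imwrite("pics/w11.png",f["image"])
E
```

```text
time_s: 24.23
tool_pos: [561.7, -161.6, 152.1]
orientation: [-3.141, 0.005, -0.156]
wrist_force: [1.2, 0.0, -2.6]
grip_width: 34.7
time_s: 24.73
tool_pos: [586.4, -246.4, 152.7]
orientation: [-3.14, 0.004, -0.155]
wrist_force: [0.4, 1.0, -2.0]
grip_width: 34.8
t 24.73 pos [ 586.4 -246.4  152.7] rpy [-3.14   0.004 -0.155] F [ 0.4  1.  -2. ] w 34.8
err world [   0.6   -2.  -115.3] tool units [0.0027 0.0043 0.2306] rot [-0.0007  0.0014  0.0007]
(np.float64(325.50839634167045), np.float64(186.1572304557796))
```

View pics/w11.png

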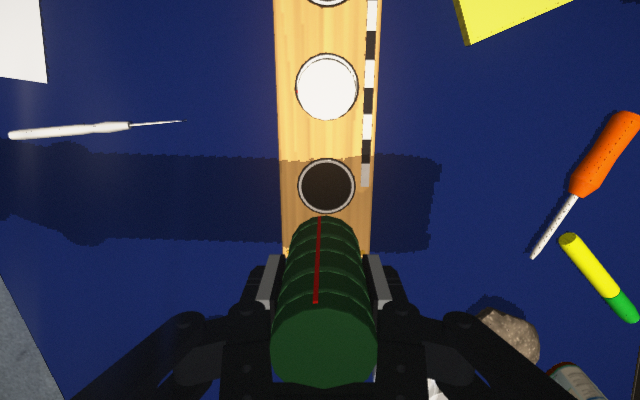

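```bash
python3 -m pendant '{"linear":[[0.001,0.002,0.03],[0,0,0.06],[0,0,0.06],[0,0,0.04],[0,0,0.02],[0,0,0.005],[0,0,0],[0,0,0],[0,0,0]],"delta_rot":[[0,0,0],[0,0,0],[0,0,0],[0,0,0],[0,0,0],[0,0,0],[0,0,0],[0,0,0],[0,0,0]],"claw":[30,30,30,30,30,30,30,30,30]}'
python3 go.py 587 -248.4 37.4
```

```text
time_s: 25.53
tool_pos: [589.5, -249.6, 49.4]
orientation: [3.141, -0.003, -0.156]
wrist_force: [0.3, 0.0, -1.5]
grip_width: 34.9
t 25.53 pos [ 589.5 -249.6   49.4] rpy [ 3.141e+00 -3.000e-03 -1.560e-01] F [ 0.3  0.  -1.5] w 34.9
err world [ -2.5   1.2 -12. ] tool units [-0.0054 -0.0017  0.024 ] rot [ 0.0002 -0.0011  0.0003]
```

```bash
python3 -m pendant '{"linear":[[-0.003,-0.001,0.012],[0,0,0.007],[0,0,0],[0,0,0],[0,0,0]],"delta_rot":[[0,0,0],[0,0,0],[0,0,0],[0,0,0],[0,0,0]],"claw":[30,30,30,30,30]}'
python3 go.py 587 -248.4 37.4
```

```text
time_s: 25.95
tool_pos: [586.6, -248.8, 38.0]
orientation: [3.141, -0.0, -0.156]
wrist_force: [0.6, 0.2, -2.3]
grip_width: 34.8
t 25.95 pos [ 586.6 -248.8   38. ] rpy [ 3.141 -0.    -0.156] F [ 0.6  0.2 -2.3] w 34.8
err world [ 0.4  0.4 -0.6] tool units [ 0.0007 -0.0008  0.0013] rot [ 0.     -0.      0.0002]
```

```bash
python3 -m pendant '{"linear":[[0,0,0.002],[0,0,0],[0,0,0.001],[0,0,0]],"delta_rot":[[0,0,0],[0,0,0],[0,0,0],[0,0,0]],"claw":[30,30,30,30]}'
python3 go.py 587 -248.4 37.4
```

```text
time_s: 26.28
tool_pos: [586.9, -248.8, 37.5]
orientation: [3.141, -0.0, -0.156]
wrist_force: [-1.9, 0.4, 4.9]
grip_width: 34.7
t 26.28 pos [ 586.9 -248.8   37.5] rpy [ 3.141 -0.    -0.156] F [-1.9  0.4  4.9] w 34.7
err world [ 0.1  0.4 -0.1] tool units [ 0.0001 -0.0009  0.0002] rot [ 0.0001 -0.0001  0.0002]
```

Contact; release, rise, then retreat toward the robot for a clear view.

```bash
python3 -m pendant '{"linear":[[0,0,0],[0,0,0],[0,0,0],[0,0,0],[0,0,-0.04],[0,0,-0.07],[0,0,-0.07],[0,0,-0.07],[0,0,0],[0,0,0]],"delta_rot":[[0,0,0],[0,0,0],[0,0,0],[0,0,0],[0,0,0],[0,0,0],[0,0,0],[0,0,0],[0,0,0],[0,0,0]],"claw":[36,40,50,60,60,60,60,60,60,60]}'
python3 -m pendant '{"linear":[[-0.02,0.05,0],[-0.03,0.06,0],[-0.03,0.06,0],[-0.03,0.06,0],[-0.03,0.06,0],[0,0,0],[0,0,0],[0,0,0]],"delta_rot":[[0,0,0],[0,0,0],[0,0,0],[0,0,0],[0,0,0],[0,0,0],[0,0,0],[0,0,0]],"claw":[60,60,60,60,60,60,60,60]}'
python3 - <<'E'
from meas import *
f=imaging.grab_frame("top");im=f["image"]
cv2.imwrite("pics/t9.png",cv2.resize(im[145:215,280:440],None,fx=5,fy=5,interpolation=cv2.INTER_CUBIC))
g=imaging.grab_frame("scene")["image"]
cv2.imwrite("pics/s9.png",cv2.resize(g[120:250,240:440],None,fx=4,fy=4,interpolation=cv2.INTER_CUBIC))
S={"sand":((624.6,-11.1),42,lambda b,g,r:(r>180)&(g>180)&(r-b<75)),"red":((612.3,-90.3),58,lambda b,g,r:(r>130)&(r-g>50)),"lime":((599.6,-169.3),74,lambda b,g,r:b>180),"green":((587,-248.4),90,lambda b,g,r:(g>95)&(g-r>15))}
for k,(xy,z,fn) in S.items():
    u,v=[int(round(q)) for q in proj(f,[*xy,z])]
    c=cen(im,(u-11,v-11,u+12,v+12),fn);p=ray(f,c[0],c[1],z);print(k,np.round(c,1),p.round(1),(p[:2]-xy).round(1))
E
```

```text
time_s: 27.12
tool_pos: [588.4, -249.2, 164.3]
orientation: [3.14, -0.006, -0.156]
wrist_force: [-0.5, 1.1, -0.8]
grip_width: 59.8
time_s: 27.78
tool_pos: [494.5, -380.0, 160.0]
orientation: [-3.14, 0.002, -0.156]
wrist_force: [0.3, 0.1, 0.3]
grip_width: 59.6
sand [311.2 167.9  13.   14.2] [624.1 -11.4  42. ] [-0.5 -0.3]
red [343.4 171.3  13.9  14. ] [610.  -89.8  58. ] [-2.3  0.5]
lime [376.7 172.8  13.7  18.7] [ 601.2 -168.3   74. ] [1.6 1. ]
green [411.7 177.   13.8  14.2] [ 585.7 -247.8   90. ] [-1.3  0.6]
```

View pics/t9.png

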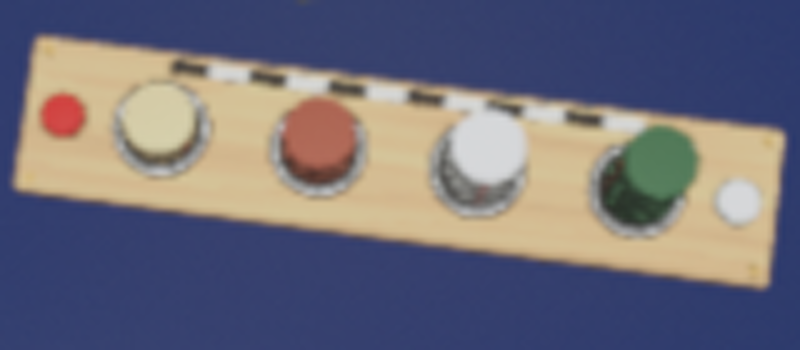

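View pics/s9.png

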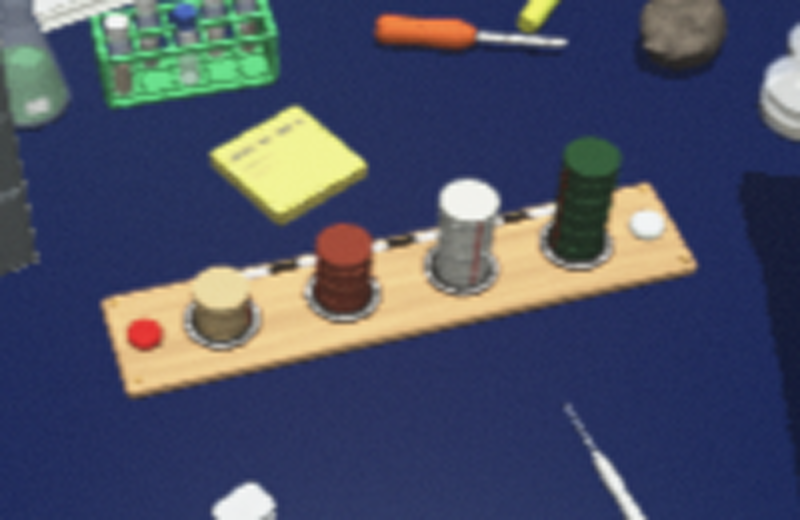

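All four plugs stand within about 3 mm of their pad centres and are in the right order. The arm is clear of everything.

```bash
python3 -c "
from rig import manip
print(manip.hand_in())"
```

```text
the job is handed in; nothing more can be done
None
```

The four plugs are on the pads in order of length and the job is handed in, at about 28 s of the 99 s allowed. From the red button: sandstone on seat a, redbed on b, limestone on c and greenstone on d. I gripped each one upright, lowered it until light contact (about 5 to 7 N at the wrist), released it, and moved the arm clear.

**Last checks:** the final top and scene pictures show all four upright inside their rings and nothing toppled. The measured offsets from the pad centres, from the top camera, were:

| Plug | Offset (mm) |
|---|---|
| Sandstone | 0.6 |
| Redbed | 2.4 |
| Limestone | 1.9 |
| Greenstone | 1.4 |

**Checks that failed or disagreed:**
- **Limestone offset:** it is less certain, because the white scale strip behind the plug merged into its colour mask and stretched the fitted ellipse. The pictures and the TCP position at release still agree that it is centred.
- **Wrist camera masks:** they failed on the shadowed redbed and limestone tops before I picked those up. I read the tops by eye instead, which came out 2 to 3 mm from the top-camera positions.
- **Grip force:** it was fixed at half the gripper's maximum (about 60 N by the stated range), so it could not be held to the 10 to 30 N advised for the plugs.

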